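# Stand the sample vial in its ring

### The arm

A 7-joint arm with a two-finger parallel gripper is mounted at the origin on a cart in front of the work surface, level with it; the furniture and walls round the work are solid. World frame = base frame: x ahead of the robot, y to its left, z up, the work surface at z = 0. Lengths are in m, angles in rad, forces in N, time in s.
With the tool pointing down it reaches from about 0.425 to 0.95 m from the base axis. Payload 4.7 kg.
Tool frame: the origin (TCP) lies at the very end of the fingers, on their centre line; the grasp point (between the pads) lies 19 mm behind it; z points along the fingers, y is the line along which they close (so a half turn about z gives the same grasp; the last joint's range is limited). The gripper opens to 87 mm and grips with 3 to 60 N. Pads are 19 mm wide; open, the fingers measure 117 mm over their backs; the gripper's body (75 mm by 190 mm) begins 51 mm behind the grasp point.
Start: joints at [-1.139, 0.469, -0.049, 1.532, 0.024, 1.141, -0.082], TCP at [0.3, 0.605, 0.223] pointing down, gripper open.
Joint ranges: [-2.59, 2.59], [-0.33, 1.99], [-1.39, 1.29], [0.1, 2.45], [-1.04, 4.18], [0.21, 1.99], [-2.66, 2.66]. Speed limits (rad/s): [2.57, 2.57, 3.14, 3.14, 3.14, 3.14, 3.14].

### API

Orientations are given as [roll, pitch, yaw] about the fixed x, y, z axes, in that order (R = Rz(yaw) Ry(pitch) Rx(roll)).
In Python, from plant import bot gives the robot as it stands. The module is installed in compiled form; this text tells all that it offers.
- The arm moves only by the tool servo_tool, never from a script. Its argument "rows" is a list of rows, each an object with "fingers": the opening in per cent of the stroke, from 0 (shut) to 100 (fully open); "delta_pos": the shift along the world's x, y, z in units of 0.3 m (1.0 is 0.3 m), a list of three; "yaw": the turn about the world's z in units of 45 degrees (1.0 is 45 degrees). In form: [{"fingers": fingers, "delta_pos": [dx, dy, dz], "yaw": yaw}, ...]. A call has 1 to 10 rows; each row is the pose to reach, as a shift and turn from the pose commanded when the call began; what a row does not reach only later rows make up. A row lasts 1/10 s, in which the tool goes at most 50 mm and 8.59 degrees, less where a joint would pass 70% of its speed; a pose out of reach is approached as far as the arm can. A call with a number of a shift or a turn outside -1 to 1 is refused whole. A call with a gripper value outside its range is refused whole. The fingers move at their own pace and stop on an object; "force" is the grip in N (left out, the last holds). Time passes only in rows, so rows that repeat a pose let the fingers close. It gives the time, the measured TCP pose, the force, the opening and the grip force at its end, in the units of the state.
- bot.get_state(): the state, without advancing time (a new reading comes with each control period).
- bot.capture(name): name is "side" or "top" or "wrist"; returns a dict with "frame" (400x640x3 uint8, blue, green, red), "camera_matrix" (3x3 intrinsics, pixels), "xyz" and "orientation" of the camera in the world. Camera axes: x right, y down, z forward; pixel columns grow to the right and rows downward; lengths in m; the calibration is good to about 2 mm. A picture is of the moment at which its call begins. There is no depth.
- bot.hand_in(): hands the job in; it is judged then, once.
The state is a dict: "time_s": time; "joint_positions": joint angles; "joint_vel": joint speeds; "joint_torque": joint torques, N m; "eef_pos": TCP position; "tool_rot": TCP orientation; "force": force on the tool from outside, world axes, zero at the start; "wrist_torque": the same for the moment, N m; "opening": finger opening in m; "grasp_force": force on a finger pad.
Only numpy, scipy, OpenCV 4.12 (cv2) and the standard library are available. Lean on these libraries where they do the work, as an engineer would, in place of code of your own. Each camera call takes 0.05 s, during which the arm holds its last target. There are 200 camera calls.

### The job

Pick up the small black-capped vial and stand it upright in the smaller of the two black rings on the blue holder plate, right down on the plate. Lower it in rather than dropping it, let go, and leave the white pot and the blue-lidded jar where they stand.

Things in the scene. Friction and masses are not known exactly. Their poses are not given: they have to be found in the camera images.
- vial: small clear glass vial with tan contents and a black cap, standing upright and loose on the bench; body 22 mm diameter up to 38 mm, cap 19 mm diameter, 48 mm high in all, about 25 g. Origin: centre of its underside; z runs up its axis. It trades places with the white pot and the blue-lidded jar from run to run
- small_ring (a point): centre of the floor of the smaller black ring, at plate-top height (8 mm above the bench). The holder is fixed: a 95 x 165 mm blue plate 8 mm thick with two black rings standing 16 mm above the plate (rims 24 mm above the bench), walls 6 mm. The small ring has a bore of 38 mm (outside 50 mm); the large ring, bore 62 mm (outside 74 mm), has its centre 78 mm from this point along this point's -y axis and stays empty. z is up; the holder may be turned any way about z
- white_pot: white plastic pot with a white lid, 52 mm diameter, 58 mm high, standing loose on the bench: a bystander. Origin: centre of its underside
- blue_jar: white jar with a blue lid, 43 mm diameter, 46 mm high, standing loose on the bench: a bystander. Origin: centre of its underside
Things that resemble listed ones, but are neither listed nor needed, are in the scene too. Leave any purple look-alike of the vial alone. Leave any brown look-alike of the part that bears small_ring alone.

How it is judged:
By the outcome, as a careful person would: the job done as asked, in the order asked, and still so for the second after the job is handed in, with the robot touching nothing.
It also fails if it takes over 35 s, if anything falls off the work surface, if the arm or the gripper's body presses on something with over 40 N, if the wrist force passes 120 N, or if a joint passes its speed limit or range.

## Working session

There is one attempt and no reset: what is moved stays moved. The work goes in short steps, Python scripts to look and compute and a tool call to move; the robot and the scene stay as the last step left them, time stands still between calls to the robot, and variables do not carry over. Pictures are saved under pics/ and viewed, at most 10 in all, crops included, and the job is handed in when it is done.

Besides the shell and the picture viewer there is one more tool, called after "Call:" as name(argument=value, ...), one argument or row to a line, values as JSON. servo_tool: Moves the arm, as the interface text tells. Shifts and turns lie within -1 to 1; 1 stands for 0.3 m of shift or 45 degrees of turn. Its arguments: {"type":"object","properties":{"rows":{"type":"array"},"force":{"type":"number"}},"required":["rows"]}

```bash
mkdir -p pics
cat > h.py <<'E'
import numpy as np, cv2
from scipy.spatial.transform import Rotation as R
from plant import bot
def cap(n,save=None):
    c=bot.capture(n)
    if save: cv2.imwrite('pics/'+save,c['frame'])
    return c
def rot(c):
    o=np.array(c['orientation'],float)
    return o if o.shape==(3,3) else R.from_euler('xyz',o).as_matrix()
def ray(c,u,v,z):
    d=rot(c)@np.linalg.solve(c['camera_matrix'],[u,v,1.]); p=np.array(c['xyz'],float)
    return p+d*(z-p[2])/d[2]
def proj(c,P):
    q=c['camera_matrix']@(rot(c).T@(np.array(P,float)-c['xyz'])); return q[:2]/q[2]
E
python3 - <<'E'
from h import *
for n in ('top','side'):
    c=cap(n,n+'0.png'); print(n,c['xyz'],c['orientation'],c['camera_matrix'].tolist() if hasattr(c['camera_matrix'],'tolist') else c['camera_matrix'])
s=bot.get_state(); print(s['time_s'],s['eef_pos'],s['tool_rot'],s['opening'])
E
```

```text
top [0.43672262 0.04241724 0.97055293] [-3.03501263e+00 -1.16135604e-03 -1.54408959e+00] [[447.3875363415556, 0.0, 321.3275277196029], [0.0, 447.3875363415556, 195.58481604276284], [0.0, 0.0, 1.0]]
side [ 0.1911886  -0.80818399  0.46050047] [-2.00887442  0.00718931 -0.39692796] [[518.1510913624807, 0.0, 316.10207714544475], [0.0, 518.1510913624807, 210.42818542993075], [0.0, 0.0, 1.0]]
0.1 [0.29990887 0.6041217  0.22160297] [-3.13986174e+00  7.32373186e-05  2.68082415e+00] 0.08699212057516535
```

View pics/top0.png

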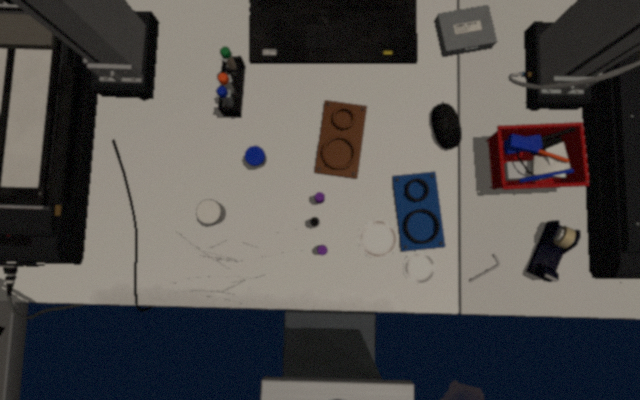

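View pics/side0.png

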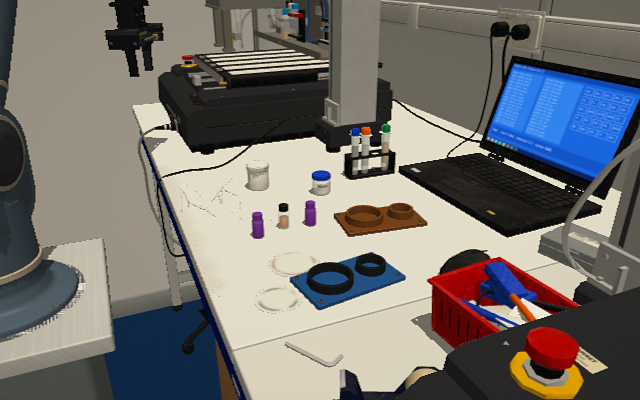

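The top view shows a black-capped vial at (314,222), with purple look-alikes at (319,198) and (321,250). The blue holder's small ring is at (416,190) and its large ring at (421,226); the brown look-alike holder is at (341,140). The side view agrees: black-capped vial with tan contents at (284,216), purples at (258,225) and (310,213), small ring at (370,264).

```bash
cat > m.py <<'E'
from h import *
c=cap('top'); f=c['frame']; hsv=cv2.cvtColor(f,cv2.COLOR_BGR2HSV)
def blobs(m,x0,y0,x1,y1,amin=15):
    M=np.zeros_like(m); M[y0:y1,x0:x1]=m[y0:y1,x0:x1]
    n,_,st,ce=cv2.connectedComponentsWithStats(M); return [(st[i].tolist(),ce[i].round(1)) for i in range(1,n) if st[i,4]>=amin]
dark=((hsv[...,2]<60)*255).astype(np.uint8)
for s,ce in blobs(dark,295,205,335,240): print('cap',s,ce,ray(c,*ce,.048).round(4))
pur=cv2.inRange(hsv,(125,80,30),(165,255,255))
for s,ce in blobs(pur,295,180,345,265): print('purple',s,ce,ray(c,*ce,.045).round(4))
for s,ce in blobs(dark,390,165,450,255,60):
    M=np.zeros_like(dark); M[s[1]:s[1]+s[3],s[0]:s[0]+s[2]]=dark[s[1]:s[1]+s[3],s[0]:s[0]+s[2]]
    k=max(cv2.findContours(M,0,2)[0],key=cv2.contourArea); e=cv2.fitEllipse(k)
    print('ring',s,np.round(e[0],1),np.round(e[1],1),ray(c,*e[0],.024).round(4))
crop=f[170:270,290:460]; cv2.imwrite('pics/crop.png',cv2.resize(crop,None,fx=4.5,fy=4.5,interpolation=2))
cs=bot.capture('side'); g=cs['frame'];cv2.imwrite('pics/crops.png',cv2.resize(g[180:320,230:430],None,fx=4,fy=4,interpolation=2))
d2=((g.max(2)<60)*255).astype(np.uint8)
for s,ce in blobs(d2,270,195,298,235): print('side cap',s,ce)
for s,ce in blobs(dark,295,205,335,240): 
    P=ray(c,*ce,.048); print('proj to side: cap top, base',proj(cs,P),proj(cs,[P[0],P[1],0]))
E
python3 m.py
```

```text
cap [310, 218, 8, 8, 51] [313.6 221.6] [0.4811 0.0585 0.048 ]
purple [315, 193, 9, 10, 67] [319.1 197.2] [0.5322 0.0485 0.045 ]
purple [317, 246, 10, 8, 64] [321.5 249.6] [0.4242 0.0407 0.045 ]
ring [404, 178, 25, 25, 324] [415.7 190. ] [23.1 25.9] [ 0.5554 -0.1568  0.024 ]
ring [402, 209, 38, 35, 495] [420.4 226.1] [34.6 36.8] [ 0.4787 -0.1669  0.024 ]
side cap [279, 203, 9, 9, 69] [283.  207.2]
proj to side: cap top, base [282.58830958 203.89694067] [283.43192375 226.0898205 ]
```

View pics/crop.png

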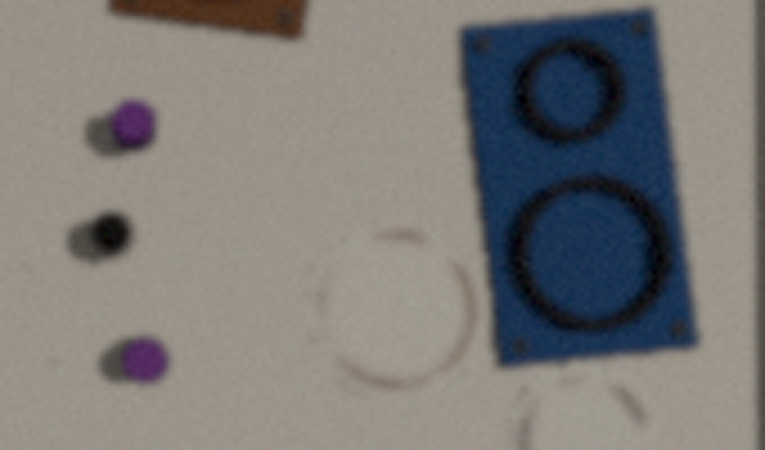

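View pics/crops.png

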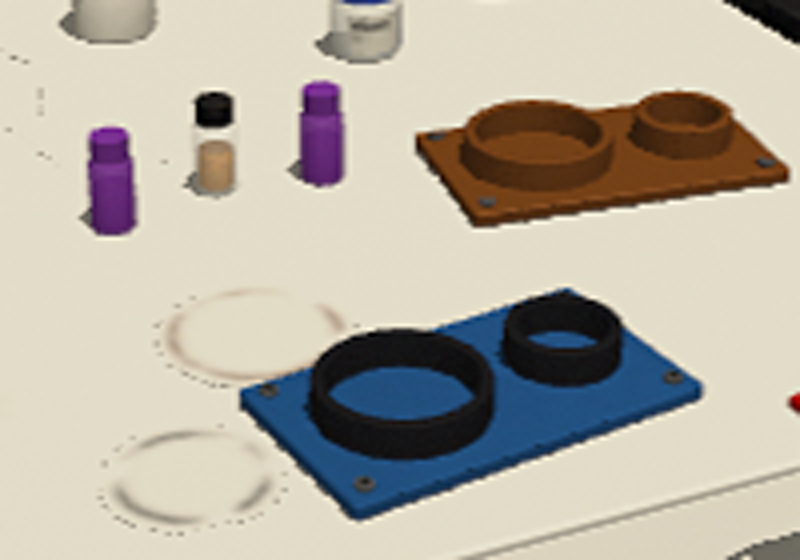

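The crops confirm it: clear glass with tan contents and a black cap, between two purple ones about 52–57 mm away in ±x, so the fingers must close along y. The ring centres come out 77.4 mm apart (78 expected). I'll grip with the TCP about 20 mm above the vial's base, which keeps the fingers clear of the ring rim.

Call:
servo_tool(
  rows=[
    {"fingers": 100,"delta_pos": [0.1,-0.15,0],"yaw": 0.15},
    {"fingers": 100,"delta_pos": [0.15,-0.3,0],"yaw": 0.3},
    {"fingers": 100,"delta_pos": [0.2,-0.45,0],"yaw": 0.45},
    {"fingers": 100,"delta_pos": [0.25,-0.6,0],"yaw": 0.587},
    {"fingers": 100,"delta_pos": [0.3,-0.75,0],"yaw": 0.587},
    {"fingers": 100,"delta_pos": [0.3,-0.9,0],"yaw": 0.587},
    {"fingers": 100,"delta_pos": [0.3,-0.9,0],"yaw": 0.587},
    {"fingers": 100,"delta_pos": [0.3,-0.9,0],"yaw": 0.587},
  ],
)

```text
time_s: 1.0
eef_pos: [0.3903, 0.334, 0.2229]
tool_rot: [3.141, 0.0, 3.14]
force: [0.2, -0.0, -0.5]
opening: 0.087
grasp_force: 0.0
```

Call:
servo_tool(
  rows=[
    {"fingers": 60,"delta_pos": [0.05,-0.15,0],"yaw": 0},
    {"fingers": 60,"delta_pos": [0.1,-0.3,0],"yaw": 0},
    {"fingers": 60,"delta_pos": [0.15,-0.45,-0.05],"yaw": 0},
    {"fingers": 60,"delta_pos": [0.2,-0.6,-0.15],"yaw": 0},
    {"fingers": 60,"delta_pos": [0.25,-0.75,-0.25],"yaw": 0},
    {"fingers": 60,"delta_pos": [0.303,-0.9,-0.35],"yaw": 0},
    {"fingers": 60,"delta_pos": [0.303,-0.92,-0.35],"yaw": 0},
    {"fingers": 60,"delta_pos": [0.303,-0.92,-0.35],"yaw": 0},
    {"fingers": 60,"delta_pos": [0.303,-0.92,-0.35],"yaw": 0},
  ],
)

```text
time_s: 1.9
eef_pos: [0.4816, 0.0604, 0.1174]
tool_rot: [3.141, -0.0, -3.14]
force: [0.3, -0.5, 0.3]
opening: 0.0524
grasp_force: 0.0
```

Run:
```python
from h import *
c=cap('wrist','w1.png'); s=bot.get_state()
print(s['time_s'],s['eef_pos'],s['tool_rot'],s['opening'],s['force'])
f=c['frame']
print(c['xyz'],proj(c,[.4811,.0585,.048]))
```

```text
1.95 [0.48160979 0.06103661 0.11789042] [ 3.14034646e+00  7.49606724e-04 -3.13822049e+00] 0.05228976690838186 [-0.54349407  0.45221243 -0.21036921]
[0.40989578 0.06052093 0.27867681] [322.19421891 208.70313285]
```

View pics/w1.png

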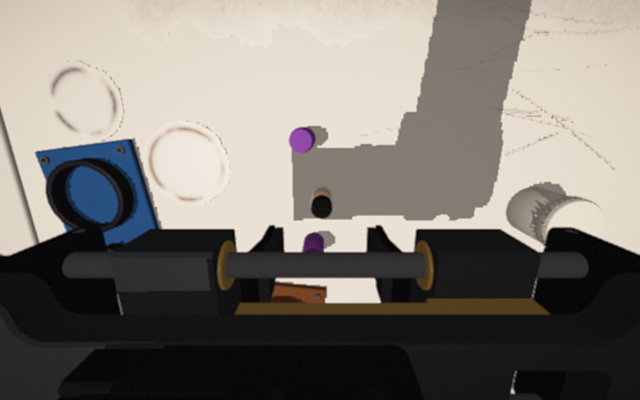

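The wrist view shows the black cap at about (321,206), against (322,209) predicted. The purples are at (302,140) and (313,243). I'll refine from this view.

Run:
```python
from h import *
c=cap('wrist'); f=c['frame']; d=((f.max(2)<50)*255).astype(np.uint8); M=d[188:222,303:340]
n,_,st,ce=cv2.connectedComponentsWithStats(M)
for i in range(1,n):
    if st[i,4]>20:
        print(st[i],ce[i]+[303,188]); u0,v0,w,h=st[i][:4]
        print(ray(c,*(ce[i]+[303,188]),.045), 'left/right width',ray(c,303+u0,188+v0+h/2,.046),ray(c,303+u0+w,188+v0+h/2,.046))
```

```text
[  8   8  20  21 345] [320.51304348 206.06376812]
[0.47984035 0.05765685 0.045     ] left/right width [0.47996293 0.04929855 0.046     ] [0.47991843 0.06690079 0.046     ]
```

The wrist view gives (0.480, 0.058), in agreement with the first estimate. Now descend and grip.

Call:
servo_tool(
  rows=[
    {"fingers": 60,"delta_pos": [-0.003,-0.002,-0.1],"yaw": 0},
    {"fingers": 60,"delta_pos": [-0.003,-0.002,-0.2],"yaw": 0},
    {"fingers": 60,"delta_pos": [-0.003,-0.002,-0.27],"yaw": 0},
    {"fingers": 60,"delta_pos": [-0.003,-0.002,-0.327],"yaw": 0},
    {"fingers": 60,"delta_pos": [-0.003,-0.002,-0.327],"yaw": 0},
    {"fingers": 60,"delta_pos": [-0.003,-0.002,-0.327],"yaw": 0},
  ],
)

```text
time_s: 2.6
eef_pos: [0.4806, 0.0595, 0.0201]
tool_rot: [3.141, 0.001, -3.139]
force: [-0.6, 0.1, 0.2]
opening: 0.0524
grasp_force: 0.0
```

Call:
servo_tool(
  force=10,
  rows=[
    {"fingers": 40,"delta_pos": [0,0,0],"yaw": 0},
    {"fingers": 30,"delta_pos": [0,0,0],"yaw": 0},
    {"fingers": 20,"delta_pos": [0,0,0],"yaw": 0},
    {"fingers": 10,"delta_pos": [0,0,0],"yaw": 0},
    {"fingers": 10,"delta_pos": [0,0,0],"yaw": 0},
    {"fingers": 10,"delta_pos": [0,0,0],"yaw": 0},
    {"fingers": 10,"delta_pos": [0,0,0],"yaw": 0},
  ],
)

```text
time_s: 3.3
eef_pos: [0.4803, 0.058, 0.0197]
tool_rot: [3.141, 0.0, -3.142]
force: [-0.8, 1.0, 2.0]
opening: 0.0215
grasp_force: 10.0
```

Gripped at 21.5 mm opening (22 mm body expected). Lift and carry.

Call:
servo_tool(
  rows=[
    {"fingers": 10,"delta_pos": [0,0,0.05],"yaw": 0},
    {"fingers": 10,"delta_pos": [0,0,0.14],"yaw": 0},
    {"fingers": 10,"delta_pos": [0,0,0.23],"yaw": 0},
    {"fingers": 10,"delta_pos": [0,0,0.28],"yaw": 0},
    {"fingers": 10,"delta_pos": [0,0,0.28],"yaw": 0},
  ],
)

```text
time_s: 3.8
eef_pos: [0.4816, 0.0583, 0.1053]
tool_rot: [3.14, 0.004, -3.141]
force: [-0.4, 0.0, -0.0]
opening: 0.0215
grasp_force: 10.0
```

Call:
servo_tool(
  rows=[
    {"fingers": 10,"delta_pos": [0.02,-0.06,0],"yaw": 0},
    {"fingers": 10,"delta_pos": [0.06,-0.16,0],"yaw": 0},
    {"fingers": 10,"delta_pos": [0.1,-0.28,0],"yaw": 0},
    {"fingers": 10,"delta_pos": [0.14,-0.4,0],"yaw": 0},
    {"fingers": 10,"delta_pos": [0.18,-0.52,0],"yaw": 0},
    {"fingers": 10,"delta_pos": [0.22,-0.62,0],"yaw": 0},
    {"fingers": 10,"delta_pos": [0.24,-0.69,0],"yaw": 0},
    {"fingers": 10,"delta_pos": [0.251,-0.717,0],"yaw": 0},
    {"fingers": 10,"delta_pos": [0.251,-0.717,0],"yaw": 0},
    {"fingers": 10,"delta_pos": [0.251,-0.717,0],"yaw": 0},
  ],
)

```text
time_s: 4.8
eef_pos: [0.5548, -0.1554, 0.1026]
tool_rot: [3.14, -0.002, -3.14]
force: [-0.1, 0.6, -0.4]
opening: 0.0216
grasp_force: 10.0
```

Run:
```python
from h import *
c=cap('side'); s=bot.get_state()
print(s['time_s'],s['eef_pos'],s['tool_rot'],s['opening'],s['grasp_force'])
P=s['eef_pos']; print('predicted vial bottom centre, ring rim centre',proj(c,[P[0],P[1],P[2]-.02]),proj(c,[.5554,-.1568,.024]))
cv2.imwrite('pics/s2.png',cv2.resize(c['frame'][150:320,270:470],None,fx=3.5,fy=3.5,interpolation=2))
```

```text
4.85 [ 0.55491607 -0.15508687  0.10288168] [ 3.14025506e+00 -1.37850327e-03 -3.13917190e+00] 0.021322524986050993 9.98408317565918
predicted vial bottom centre, ring rim centre [369.41805205 226.7676312 ] [368.86866722 258.92809729]
```

View pics/s2.png

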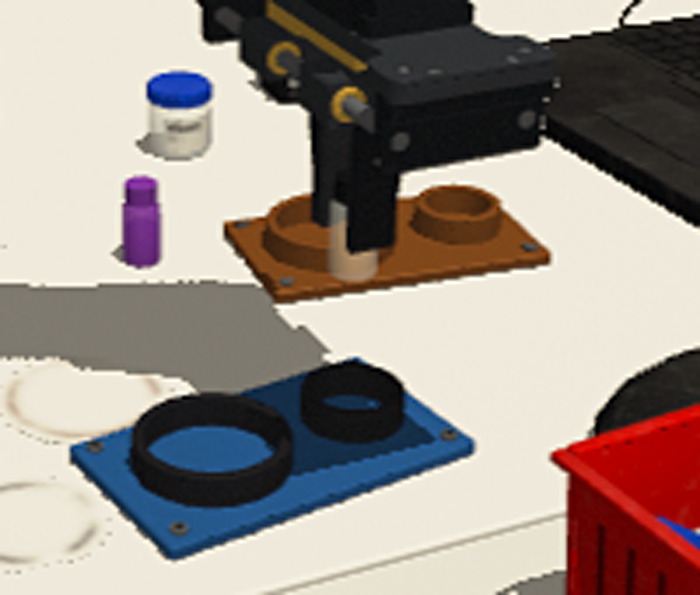

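The vial hangs upright above the small ring: its bottom is at about full-frame (371,229) and the ring's centre at (371,261), matching the prediction horizontally. Lower slowly.

Call:
servo_tool(
  rows=[
    {"fingers": 10,"delta_pos": [0,0,-0.05],"yaw": 0},
    {"fingers": 10,"delta_pos": [0,0,-0.11],"yaw": 0},
    {"fingers": 10,"delta_pos": [0,0,-0.16],"yaw": 0},
    {"fingers": 10,"delta_pos": [0,0,-0.19],"yaw": 0},
    {"fingers": 10,"delta_pos": [0,0,-0.21],"yaw": 0},
    {"fingers": 10,"delta_pos": [0,0,-0.225],"yaw": 0},
    {"fingers": 10,"delta_pos": [0,0,-0.235],"yaw": 0},
    {"fingers": 10,"delta_pos": [0,0,-0.24],"yaw": 0},
    {"fingers": 10,"delta_pos": [0,0,-0.245],"yaw": 0},
    {"fingers": 10,"delta_pos": [0,0,-0.245],"yaw": 0},
  ],
)

```text
time_s: 5.85
eef_pos: [0.5555, -0.1571, 0.0301]
tool_rot: [3.142, 0.0, -3.141]
force: [0.3, -0.1, 1.2]
opening: 0.0211
grasp_force: 10.0
```

Call:
servo_tool(
  rows=[
    {"fingers": 10,"delta_pos": [0,0,-0.003],"yaw": 0},
    {"fingers": 10,"delta_pos": [0,0,-0.006],"yaw": 0},
    {"fingers": 10,"delta_pos": [0,0,-0.008],"yaw": 0},
    {"fingers": 10,"delta_pos": [0,0,-0.008],"yaw": 0},
    {"fingers": 10,"delta_pos": [0,0,-0.008],"yaw": 0},
  ],
)

```text
time_s: 6.35
eef_pos: [0.5555, -0.1571, 0.0277]
tool_rot: [3.142, 0.0, -3.141]
force: [-0.8, -0.0, 2.3]
opening: 0.0215
grasp_force: 10.0
```

Call:
servo_tool(
  rows=[
    {"fingers": 10,"delta_pos": [0,0,-0.002],"yaw": 0},
    {"fingers": 10,"delta_pos": [0,0,-0.003],"yaw": 0},
    {"fingers": 10,"delta_pos": [0,0,-0.003],"yaw": 0},
  ],
)

```text
time_s: 6.65
eef_pos: [0.5556, -0.1573, 0.0276]
tool_rot: [3.142, 0.0, -3.142]
force: [-1.2, 0.9, 7.0]
opening: 0.0218
grasp_force: 10.0
```

Run:
```python
from h import *
F=[]
for i in range(4):
    c=cap('side'); s=bot.get_state(); F.append(s['force'])
print(np.mean(F,0),s['eef_pos'],s['time_s'])
cv2.imwrite('pics/s3.png',cv2.resize(c['frame'][190:310,310:430],None,fx=5,fy=5,interpolation=2))
```

```text
[-1.6280616   0.76120543  7.32844339] [ 0.55563996 -0.15722645  0.02758197] 6.85
```

View pics/s3.png

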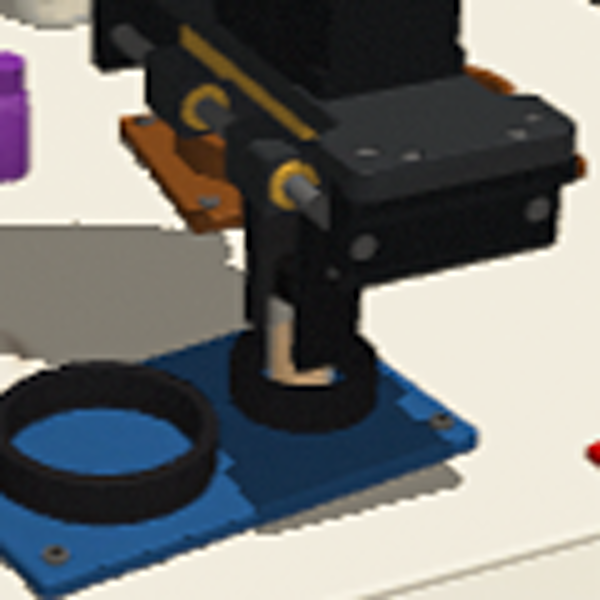

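The vial is inside the ring and pressing lightly on the plate: 7 N, with the TCP 7.9 mm above its height at the grasp. Ease off, open, and retreat straight up.

Call:
servo_tool(
  rows=[
    {"fingers": 10,"delta_pos": [0,0,0.002],"yaw": 0},
    {"fingers": 10,"delta_pos": [0,0,0.002],"yaw": 0},
    {"fingers": 26,"delta_pos": [0,0,0.002],"yaw": 0},
    {"fingers": 30,"delta_pos": [0,0,0.002],"yaw": 0},
    {"fingers": 36,"delta_pos": [0,0,0.002],"yaw": 0},
    {"fingers": 45,"delta_pos": [0,0,0.002],"yaw": 0},
    {"fingers": 50,"delta_pos": [0,0,0.002],"yaw": 0},
    {"fingers": 50,"delta_pos": [0,0,0.002],"yaw": 0},
    {"fingers": 50,"delta_pos": [0,0,0.002],"yaw": 0},
  ],
)

```text
time_s: 7.75
eef_pos: [0.5554, -0.1571, 0.0273]
tool_rot: [3.142, -0.0, -3.141]
force: [0.3, -0.8, -0.2]
opening: 0.0428
grasp_force: 0.0
```

Call:
servo_tool(
  rows=[
    {"fingers": 50,"delta_pos": [0,0,0.03],"yaw": 0},
    {"fingers": 50,"delta_pos": [0,0,0.08],"yaw": 0},
    {"fingers": 50,"delta_pos": [0,0,0.15],"yaw": 0},
    {"fingers": 50,"delta_pos": [0,0,0.25],"yaw": 0},
    {"fingers": 50,"delta_pos": [0,0,0.37],"yaw": 0},
    {"fingers": 50,"delta_pos": [0,0,0.5],"yaw": 0},
    {"fingers": 50,"delta_pos": [0,0,0.6],"yaw": 0},
    {"fingers": 50,"delta_pos": [0,0,0.6],"yaw": 0},
    {"fingers": 50,"delta_pos": [0,0,0.6],"yaw": 0},
  ],
)

```text
time_s: 8.65
eef_pos: [0.5557, -0.1571, 0.209]
tool_rot: [-3.141, 0.003, -3.141]
force: [-0.4, -0.1, -0.4]
opening: 0.0439
grasp_force: 0.0
```

Run:
```python
from h import *
c=cap('side'); s=bot.get_state(); print(s['time_s'],s['eef_pos'],s['opening'],s['grasp_force'],s['force'])
print(proj(c,[.5554,-.1568,.056]),proj(c,[.5554,-.1568,.008]))
cv2.imwrite('pics/s4.png',cv2.resize(c['frame'][150:310,230:430],None,fx=3.7,fy=3.7,interpolation=2))
```

```text
8.7 [ 0.55492952 -0.15693587  0.20757422] 0.04358292571721701 0.0 [-0.40028791  1.36420201 -1.15952173]
[369.57704559 241.89486141] [368.52283257 267.2438273 ]
```

View pics/s4.png

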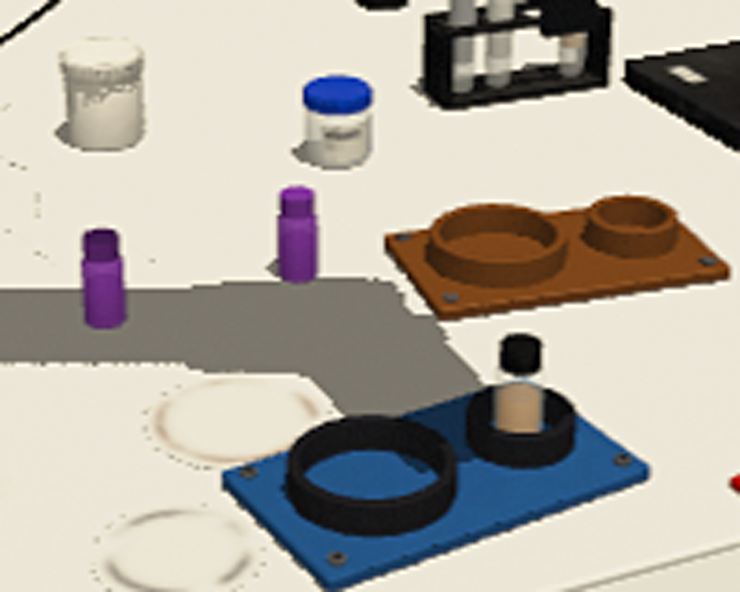

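The vial stands upright in the small ring: its cap top is at crop (521,340), full-frame (371,242), matching the (370,242) predicted for a vial seated on the plate. The pot, jar and both purple look-alikes have not moved, and the gripper is clear.

```bash
python3 -c "
from plant import bot
print(bot.hand_in())"
```

```text
the job is handed in; nothing more can be done
None
```

The black-capped vial stands upright on the plate in the small ring of the blue holder, released and handed in at about 8.7 s, with the white pot and blue-lidded jar left where they stood.

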